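Refit the spring-loaded spindle of the kitchen-roll holder

ROBOT

A 6-joint arm with a two-finger parallel gripper is mounted at the origin on a cart in front of the work surface, level with it; the furniture and walls round the work are solid. World frame = base frame: x ahead of the robot, y to its left, z up, the work surface at z = 0. Lengths are in m, angles in rad, forces in N, time in s.
With the tool pointing down it reaches from about 0.3 to 0.85 m from the base axis. Payload 4.2 kg.
Tool frame: the origin (TCP) lies on the mounting face of the last link; the fingertips stand arm.nose_length ahead of it and the grasp point (between the pads) lies 172 mm ahead of it (arm.nose_length is the distance from the TCP to the fingertips, in m); z points along the fingers, y is the line along which they close (so a half turn about z gives the same grasp; the last joint's range is limited). The gripper opens to 91 mm and grips with 3 to 60 N. Pads are 32 mm wide; open, the fingers measure 118 mm over their backs; the gripper's body (76 mm by 178 mm) begins 60 mm behind the grasp point.
Start: joints at [-1.215, 0.32, 1.565, -0, 1.257, -0.02], TCP at [0.211, -0.535, 0.405] pointing down, gripper open.
Joint ranges: [-3.11, 3.11], [-0.84, 2.01], [0.21, 2.61], [-1.34, 4.49], [0.05, 2.63], [-2.56, 2.56]. Speed limits (rad/s): [2.57, 2.57, 3.14, 3.14, 3.14, 3.14].

INTERFACE

Orientations are given as [roll, pitch, yaw] about the fixed x, y, z axes, in that order (R = Rz(yaw) Ry(pitch) Rx(roll)).
In Python, from station import arm, eyes, job gives the robot as it stands. The module is installed in compiled form; this text tells all that it offers.
- The arm moves only by the shell command python3 -m creep 'ROWS' [FORCE]. ROWS is JSON, a list of rows, each an object of numbers: "rx", "ry", "rz": the turn, a rotation vector about the tool's x, y, z in rad; "x", "y", "z": the shift along the tool's x, y, z in mm; "fingers": the gripper command: -1 is fully open, 1 is shut, values between are in proportion. In form: [{"rx": .., "ry": .., "rz": .., "x": .., "y": .., "z": .., "fingers": ..}, ...]. A call has 1 to 20 rows; each row is the pose to reach, as a shift and turn from the pose commanded when the call began, along the tool's axes at that moment; what a row does not reach only later rows make up. A row lasts 1/8 s, in which the tool goes at most 62.5 mm and 10.7 degrees, less where a joint would pass 70% of its speed; a pose out of reach is approached as far as the arm can. A call with a gripper value outside its range is refused whole. The fingers move at their own pace and stop on an object; FORCE is the grip in N (left out, the last holds). Time passes only in rows, so rows that repeat a pose let the fingers close. It gives the time, the measured TCP pose, the force, the opening and the grip force at its end, in the units of the state.
- arm.read_state(): the state, without advancing time (a new reading comes with each control period).
- eyes.get_image(name): name is "scene" or "side" or "wrist"; returns a dict with "pixels" (420x560x3 uint8, blue, green, red), "depth" (420x560 float32, m along the optical axis (not along the pixel's ray), 0 where there is no reading), "fx", "fy", "cx", "cy" (pixels), "k1" (the pictures are not rectified: a ray, as slopes to the right and down, at radius r is drawn at 1 + k1 r^2 times it, then the intrinsics apply), "eye" and "attitude" of the camera in the world. Camera axes: x right, y down, z forward; pixel columns grow to the right and rows downward; lengths in m; the calibration is good to about 2 mm. A picture is of the moment at which its call begins.
- job.hand_in(): hands the job in; it is judged then, once.
The state is a dict: "clock": time; "q": joint angles; "joint_vel": joint speeds; "tau": joint torques, N m; "eef_pos": TCP position; "tcp_rot": TCP orientation; "wrist_force": force on the tool from outside, world axes, zero at the start; "ft_torque": the same for the moment, N m; "width": opening from 0.0 (shut) to 1.0 (fully open); "gripper_force": force on a finger pad.
Only numpy, scipy, OpenCV 4.12 (cv2) and the standard library are available. Lean on these libraries where they do the work, as an engineer would, in place of code of your own. Each camera call takes 0.05 s, during which the arm holds its last target. There are 200 camera calls.

TASK

The kitchen-roll holder has been cleaned and needs putting back together. Fit the loose spindle level between the holder's two end cups, pushing its sprung plunger in to get it there, so that one end sits fully home in each cup (either way round), and let go of it. Then swing the holder's wire tear bar over the spindle from the back and down to its stop at the front, leaving the other things on the worktop where they are.

Things in the scene. Friction and masses are not known exactly. Their poses are not given: they have to be found in the camera images.
- holder: Kitchen-roll holder fixed to the worktop: wooden base 110 (x) by 190 (y) by 12 mm, an upright cheek at each end (y = +-87 to +-93 mm) topped by a round 36 mm disc (top 78 mm high), a steel end cup on each cheek's inner face. Origin: centre of its underside; x to its back (away from the robot; turned at most 0.2 rad), y along the line of cups, to the left, z up.
- cup_left_mouth (a point): Centre of the open mouth of the cup at the holder's +y end (holder frame 0, +76, 60 mm), facing the other cup. Each cup: steel, outer diameter 26, inner diameter 18, 8 mm deep, axis along y. The mouths are 152 mm apart, the floors 168 mm.
- cup_left_floor (a point): Centre of the floor of the cup at the +y end, 8 mm deeper than its mouth (holder frame 0, +84, 60 mm).
- cup_right_mouth (a point): Centre of the open mouth of the cup at the holder's -y end (holder frame 0, -76, 60 mm).
- cup_right_floor (a point): Centre of the floor of the cup at the -y end (holder frame 0, -84, 60 mm).
- spindle: Loose spindle (about 150 g): wooden bar of square section 26 x 26 mm, 128 mm long along its y, rounded edges. Origin: bar centre, on its axis, 13 mm above the worktop. A steel pin 12 mm in diameter stands out of each end: fixed at -y, a sprung plunger at +y (see pin_tip, plunger_tip). Length over the tips 174 mm free, 152 mm fully pressed, 168 mm seated between the cup floors.
- pin_tip (a point): Centre of the end of the fixed pin: 12 mm long, 3 mm chamfer at the tip, spindle frame y = -76 mm. The pins have 3 mm play all round in the cups and rest on the cups' lower side when let go.
- plunger_tip (a point): Centre of the plunger's end, chamfered 3 mm; spindle y = +98 mm when free. It stands 34 mm out and pushes up to 22 mm into the bar; force 1.6 N at first, 4 N at 6 mm (seated), 8.8 N at 18 mm. With its tip on one cup's floor it must be in by at least 14 mm for the other end to pass the other cup's mouth.
- tear_bar (a joint): Angle of the tear bar: a U of steel wire 10 mm thick, pivoted outside the cheeks, its cross bar parallel to the holder's y. 0 = down at the front on its stop (cross bar at holder x = -65, z = 30 mm); grows as it swings up and over to the back; 2.25 to 2.5 at the start, back stop 2.75. The stiff pivot (0.06 N m) keeps it where it is left.
- tear_bar_mid (a point): Middle of the cross bar (176 mm straight), on its axis, 85 mm from the hinge. Moves with the bar.
- tear_bar_hinge (a point): Point on the hinge axis of the tear bar midway between the cheeks (holder frame +20, 0, 30 mm); the hinge axis is the holder's y.
- salt_shaker: Bystander, salt shaker 44 mm across and 90 mm high, upright, between holder and spindle places. Origin: centre of underside.
- tea_light: Bystander, tea light 38 mm across and 15 mm high. Origin: centre of underside.
- tuna_tin: Bystander, flat tin 86 mm across and 40 mm high, at the back. Origin: centre of underside.
- spice_jar: Bystander, spice jar 45 mm across and 106 mm high, at the back. Origin: centre of underside.

How it is judged:
On the way, in this order (a step that is already met when the one before it is completed fails the run):
1. the spindle sits in both end cups, let go of, with the tear bar still up or back (((distance between plunger_tip and cup_left_floor below 0.006 m and distance between pin_tip and cup_right_floor below 0.006 m) or (distance between plunger_tip and cup_right_floor below 0.006 m and distance between pin_tip and cup_left_floor below 0.006 m)) and contact force between the fingers and spindle below 0.1 N and value of joint tear_bar above 0.5 rad), for 0.3 s.
2. the tear bar is swung down to its front stop (value of joint tear_bar below 0.1 rad), for 0.1 s.
At the end, for the whole second after the job is handed in: Each end of the spindle lies in a different end cup, the centre of each tip within 6 mm of the centre of its cup floor, either way round; the tear bar is within 0.1 rad of its front stop; the spindle is released and at rest (((distance between plunger_tip and cup_left_floor below 0.006 m and distance between pin_tip and cup_right_floor below 0.006 m) or (distance between plunger_tip and cup_right_floor below 0.006 m and distance between pin_tip and cup_left_floor below 0.006 m)) and value of joint tear_bar below 0.1 rad and linear speed of spindle below 0.02 m/s and contact force between the fingers and spindle below 0.1 N); the robot touches nothing.
It fails at once if the salt shaker is pushed more than 40 mm from its place (distance of salt_shaker from where it was at the start of the episode above 0.04 m).
It fails at once if the tea light is pushed more than 40 mm from its place (distance of tea_light from where it was at the start of the episode above 0.04 m).
It fails at once if the tuna tin is pushed more than 40 mm from its place (distance of tuna_tin from where it was at the start of the episode above 0.04 m).
It fails at once if the spice jar is pushed more than 40 mm from its place (distance of spice_jar from where it was at the start of the episode above 0.04 m).
It also fails if it takes over 59 s, if anything falls off the work surface, if the arm or the gripper's body presses on something with over 40 N, if the wrist force passes 120 N, or if a joint passes its speed limit or range.

## Working session

There is one attempt and no reset: what is moved stays moved. The work goes in short steps, Python scripts to look and compute and a shell command to move; the robot and the scene stay as the last step left them, time stands still between calls to the robot, and variables do not carry over. Pictures are saved under pics/ and viewed, at most 10 in all, crops included, and the job is handed in when it is done.

```bash
mkdir -p pics; cat > h.py <<'E'
import numpy as np, cv2
from scipy.spatial.transform import Rotation as R
from station import arm, eyes, job
def att(a):
    a=np.array(a,float)
    if a.shape==(3,3): return a
    return R.from_euler('xyz',a).as_matrix() if a.size==3 else R.from_quat(a).as_matrix()
def rays(im,uv):
    K=np.array([[im['fx'],0,im['cx']],[0,im['fy'],im['cy']],[0,0,1.]])
    uv=np.array(uv,float).reshape(-1,1,2)
    p=cv2.undistortPoints(uv,K,np.array([im['k1'],0,0,0.])).reshape(-1,2)
    return np.c_[p,np.ones(len(p))]
def cloud(im):
    h,w=im['depth'].shape
    v,u=np.mgrid[:h,:w]
    P=rays(im,np.c_[u.ravel(),v.ravel()])*im['depth'].reshape(-1,1)
    return (P@att(im['attitude']).T+np.array(im['eye'])).reshape(h,w,3)
def plane(im,uv,z):
    d=rays(im,uv)@att(im['attitude']).T; e=np.array(im['eye'])
    return e+d*((z-e[2])/d[:,2])[:,None]
E
python3 - <<'E'
from h import *
s=arm.read_state(); print(s, arm.nose_length)
for n in ("scene","side"):
    im=eyes.get_image(n); cv2.imwrite(f'pics/{n}0.png',im['pixels']); np.save(f'/tmp/{n}',im,allow_pickle=True)
    print(n,im['eye'],im['attitude'],im['fx'],im['k1'])
E
```

```text
{'clock': 0.0, 'q': array([-1.21499647e+00,  3.20273630e-01,  1.56569464e+00,  2.99763803e-05,
        1.25738927e+00, -2.00028971e-02]), 'joint_vel': array([ 1.41782670e-04, -4.59656734e-04,  1.30005952e-03, -8.42076573e-04,
       -1.26848559e-03, -8.80113585e-05]), 'tau': array([-3.25532192e-04, -4.12468994e+01, -2.31970525e+01,  7.25429133e-02,
        4.57368081e-02, -1.45652607e-04]), 'eef_pos': array([ 0.21097714, -0.53470461,  0.40392442]), 'tcp_rot': array([-3.13982870e+00, -6.37945022e-05,  3.75793426e-01]), 'wrist_force': array([-0.1697082 , -0.56055518, -0.34900666]), 'ft_torque': array([ 0.02170866,  0.00507067, -0.00185714]), 'gripper_force': 0.0, 'width': 0.995683584845928} 0.1908
scene [-0.0040222   0.20530255  0.99868217] [-2.57641976e+00 -2.56032246e-03 -1.80522621e+00] 415.3098926791841 -0.08909083710387393
side [ 0.15620344 -0.66929796  0.79476332] [-2.28142715 -0.00836809 -0.47269158] 414.3487630312764 -0.10538996122492249
```

View pics/scene0.png

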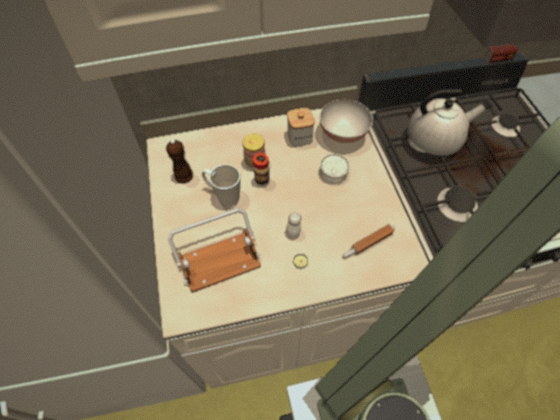

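View pics/side0.png

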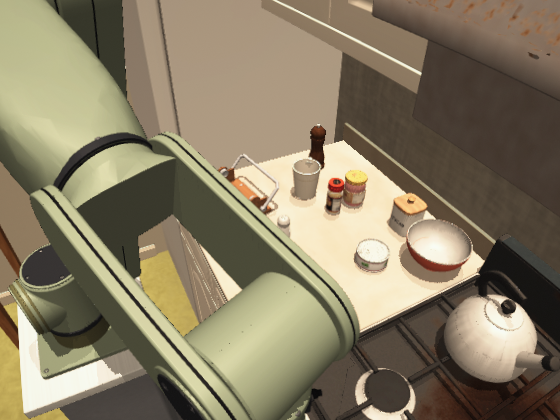

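The scene view shows the holder at about (218,260), its tear bar back at (212,225), and the spindle at (370,242) with its plunger at lower left (348,253). The salt shaker is at (293,225) and the tea light at (300,261). In the side view the arm hides the spindle.

```bash
python3 - <<'E'
from h import *
im=np.load('/tmp/scene.npy',allow_pickle=True).item()
C=cloud(im); hsv=cv2.cvtColor(im['pixels'],cv2.COLOR_BGR2HSV)
print("table z",[np.round(C[v,u],3) for u,v in((330,290),(260,300),(380,200))])
m=((hsv[...,0]<14)&(hsv[...,1]>120)&(C[...,2]>-.01)).astype(np.uint8)
n,l,st,ce=cv2.connectedComponentsWithStats(m)
for i in range(1,n):
    if st[i,4]>150:
        P=C[l==i]; (c,s,a)=cv2.minAreaRect((P[:,:2]*1000).astype(np.float32))
        print(ce[i].round(),st[i,4],'rect',np.round(c,1),np.round(s,1),round(a,1),'z',np.percentile(P[:,2],[5,50,95]).round(3))
def near(u0,u1,v0,v1,zlo):
    P=C[v0:v1,u0:u1].reshape(-1,3); P=P[P[:,2]>zlo]; return P
P=near(335,405,218,268,.008); print('spindle',len(P), cv2.minAreaRect((P[:,:2]*1000).astype(np.float32)),np.percentile(P[:,2],[5,50,95]))
for nm,b in dict(salt=(280,308,208,240,.08),tea=(288,312,250,272,.01)).items():
    P=near(*b); print(nm,len(P),P.mean(0).round(3))
P=near(160,270,205,280,.05)
print('holder hi'); 
for lo,hi in((.05,.06),(.06,.07),(.07,.08),(.08,.09),(.09,.12)):
    Q=P[(P[:,2]>lo)&(P[:,2]<hi)]; print(lo,len(Q),Q.min(0).round(3),Q.max(0).round(3),Q.mean(0).round(3))
big=cv2.resize(im['pixels'][195:295,150:410],None,fx=3,fy=3,interpolation=cv2.INTER_CUBIC)
cv2.imwrite('pics/crop0.png',big)
E
```

```text
table z [array([ 0.348, -0.004, -0.003]), array([ 0.364,  0.176, -0.003]), array([ 0.579, -0.226, -0.003])]
[503.  52.] 341 rect [ 793.1 -593.3] [ 81.7 685.1] 41.2 z [0.138 0.168 0.177]
[495. 157.] 302 rect [ 324.7 -256.1] [  92.6 1129.3] 40.2 z [0.003 0.007 0.045]
[179. 162.] 416 rect [402.8 252.6] [817.7  47.4] 10.0 z [0.011 0.078 0.146]
[259. 160.] 252 rect [742.9 101. ] [88.1 54.2] 0.5 z [0.071 0.101 0.106]
[374. 238.] 333 rect [258.5  21.3] [ 75.6 636.7] 48.2 z [0.019 0.023 0.026]
[219. 262.] 2472 rect [274.  218.3] [550.8 188.6] 10.9 z [0.007 0.01  0.035]
spindle 534 ((266.4808044433594, 23.489990234375), (92.06608581542969, 645.3175048828125), 47.97438430786133) [0.01154928 0.02241485 0.02584551]
salt 92 [0.495 0.057 0.144]
tea 26 [0.408 0.062 0.088]
holder hi
0.05 122 [0.441 0.161 0.05 ] [0.557 0.368 0.06 ] [0.501 0.255 0.056]
0.06 130 [0.443 0.164 0.06 ] [0.565 0.369 0.07 ] [0.504 0.265 0.066]
0.07 110 [0.461 0.165 0.07 ] [0.572 0.371 0.08 ] [0.509 0.266 0.074]
0.08 115 [0.536 0.167 0.08 ] [0.58  0.372 0.09 ] [0.561 0.279 0.087]
0.09 228 [0.544 0.176 0.09 ] [0.585 0.364 0.097] [0.567 0.271 0.093]
```

View pics/crop0.png

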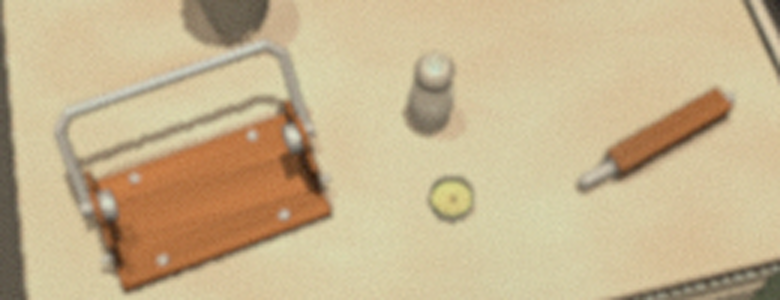

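The crop (3x, offset 150,195) shows the plunger at the left end (585,185) and the pin at (728,98). The cups are at (107,205) and (293,138), with the tear bar behind them. The depth has outliers, so I'll filter and fit.

```bash
python3 - <<'E'
from h import *
im=np.load('/tmp/scene.npy',allow_pickle=True).item()
C=cloud(im); C[im['depth']<.3]=np.nan; C[...,2]+=.003
hsv=cv2.cvtColor(im['pixels'],cv2.COLOR_BGR2HSV)
m=(hsv[...,0]<14)&(hsv[...,1]>120)
def reg(b,zlo,zhi,mask=None):
    M=np.zeros(m.shape,bool); M[b[2]:b[3],b[0]:b[1]]=1
    M&=(C[...,2]>zlo)&(C[...,2]<zhi)
    if mask is not None: M&=mask
    return C[M]
def rect(P):return cv2.minAreaRect((P[:,:2]*1000).astype(np.float32))
P=reg((335,405,218,268),.015,.035,m); print('bar top',len(P),rect(P),np.median(P,0))
P=reg((335,405,218,268),.01,.035); print('spindle all',rect(P)); d=np.linalg.svd(P-P.mean(0))[2][0]; t=(P-P.mean(0))@d; print(d,P[t.argmin()],P[t.argmax()])
P=reg((165,275,225,295),.005,.02,m); r=rect(P); print('base',len(P),r,cv2.boxPoints(r))
print('salt',np.nanmean(reg((280,308,208,240),.06,.1),0),rect(reg((280,308,208,240),.06,.1)))
P=reg((288,312,250,272),.01,.02);print('tea',rect(P))
for lo,hi in((.055,.065),(.065,.08)):
  for b in((165,205,225,285),(232,275,225,285)):
    P=reg(b,lo,hi); print('cheek',lo,len(P),rect(P))
P=reg((165,260,200,250),.088,.12); print('crossbar',len(P),rect(P),P[:,2].max(),np.median(P[:,2]))
E
```

```text
bar top 330 ((453.6339111328125, -154.06263732910156), (24.193212509155273, 123.48832702636719), 18.18511962890625) [ 0.45251891 -0.15496266  0.02627586]
spindle all ((450.43310546875, -142.66867065429688), (27.39698028564453, 171.2755889892578), 17.799314498901367)
[-0.30668402  0.95151822 -0.02362188] [ 0.47580698 -0.22438699  0.01828482] [ 0.42131918 -0.06207264  0.01826667]
base 2324 ((489.8385009765625, 257.3622741699219), (109.6031265258789, 186.64820861816406), 9.111464500427246) [[420.95    340.8307 ]
 [450.50684 156.5376 ]
 [558.727   173.89386]
 [529.17017 358.18695]]
salt [0.5257502  0.04821697 0.08070846] ((528.4813232421875, 46.171871185302734), (34.099205017089844, 28.590930938720703), 82.95238494873047)
tea ((440.9066162109375, 51.87342834472656), (36.79360580444336, 37.36893844604492), 76.83434295654297)
cheek 0.055 65 ((483.3961486816406, 347.2698059082031), (85.98863983154297, 16.56578826904297), 18.06521987915039)
cheek 0.055 61 ((510.895263671875, 173.61904907226562), (81.43270874023438, 21.537647247314453), 1.1392995119094849)
cheek 0.065 104 ((500.5194396972656, 349.8006286621094), (81.13735961914062, 19.28647232055664), 20.93689727783203)
cheek 0.065 70 ((500.5128479003906, 174.00314331054688), (30.1740779876709, 16.72263526916504), 8.53692626953125)
crossbar 313 ((565.340576171875, 270.88641357421875), (16.51637077331543, 203.75048828125), 9.524974822998047) 0.10031751701867375 0.09501904515566084
```

```bash
cat >> h.py <<'E'
def rel(pos,rpy,s=None):
    s=s or arm.read_state()
    R0=R.from_euler('xyz',s['tcp_rot']); R1=R.from_euler('xyz',rpy)
    d=R0.inv().apply(np.array(pos)-s['eef_pos'])*1000; r=(R0.inv()*R1).as_rotvec()
    print('shift mm',d.round(1),'rot',r.round(4),'rows',np.linalg.norm(d)/62.5,np.degrees(np.linalg.norm(r))/10.7)
E
python3 - <<'E'
from h import *
rel([.4535,-.154,.36],[np.pi,0,1.883])
E
```

```text
shift mm [ 365.3 -265.1   44.4] rot [-1.3000e-03 -1.2000e-03 -1.5072e+00] rows 7.2570718143800566 8.070812592566451
```

```bash
python3 -m creep '[{"rz":-1.507,"x":365,"y":-265,"z":44,"fingers":-1},{"rz":-1.507,"x":365,"y":-265,"z":44,"fingers":-1},{"rz":-1.507,"x":365,"y":-265,"z":44,"fingers":-1},{"rz":-1.507,"x":365,"y":-265,"z":44,"fingers":-1},{"rz":-1.507,"x":365,"y":-265,"z":44,"fingers":-1},{"rz":-1.507,"x":365,"y":-265,"z":44,"fingers":-1},{"rz":-1.507,"x":365,"y":-265,"z":44,"fingers":-1},{"rz":-1.507,"x":365,"y":-265,"z":44,"fingers":-1},{"rz":-1.507,"x":365,"y":-265,"z":44,"fingers":-1},{"rz":-1.507,"x":365,"y":-265,"z":44,"fingers":-1},{"rz":-1.507,"x":365,"y":-265,"z":44,"fingers":-1},{"rz":-1.507,"x":365,"y":-265,"z":44,"fingers":-1}]' 40
python3 - <<'E'
from h import *
im=eyes.get_image('wrist'); cv2.imwrite('pics/w1.png',im['pixels']); np.save('/tmp/w1',im,allow_pickle=True)
print(im['eye'],im['attitude'])
C=cloud(im); C[im['depth']<.05]=np.nan
hsv=cv2.cvtColor(im['pixels'],cv2.COLOR_BGR2HSV); m=(hsv[...,0]<14)&(hsv[...,1]>110)
n,l,st,ce=cv2.connectedComponentsWithStats(m.astype(np.uint8))
for i in range(1,n):
    if st[i,4]>800:
        P=C[(l==i)&(C[...,2]<.05)]
        if len(P): print(ce[i],st[i],cv2.minAreaRect((P[:,:2]*1000).astype(np.float32)),np.percentile(P[:,2],[5,50,95]))
E
```

```text
[ 0.28873557 -0.50398669  0.38479584] [ 2.84377193  0.00284912 -1.1957048 ]$[0]: bad value
```

View pics/w1.png

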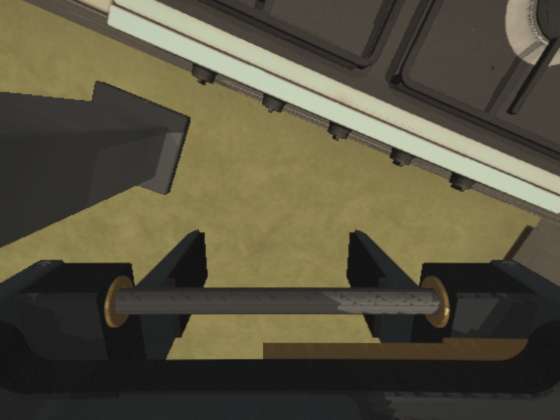

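The view is from the start pose, over the hob edge and floor: the call was refused. Perhaps every key is required.

```bash
python3 -m creep '[{"rx":0,"ry":0,"rz":-0.15,"x":40,"y":-30,"z":0,"fingers":-1}]' 40
```

```text
clock: 0.28
eef_pos: [0.2367, -0.4936, 0.404]
tcp_rot: [3.141, 0.0, 0.526]
wrist_force: [0.8, 0.2, -0.2]
width: 0.996
gripper_force: 0.0
```

```bash
python3 - <<'E'
from h import *
rel([.4535,-.154,.36],[np.pi,0,1.883])
E
python3 -m creep '[{"rx":0,"ry":0,"rz":-1.357,"x":357,"y":-184,"z":44,"fingers":-1}]' 40
```

```text
shift mm [ 358.  -184.7   43.8] rot [-1.0000e-04  6.0000e-04 -1.3566e+00] rows 6.483999041930611 7.264490442823683
clock: 0.4
eef_pos: [0.271, -0.4396, 0.3977]
tcp_rot: [3.141, -0.0, 0.717]
wrist_force: [0.7, -0.2, -0.4]
width: 1.002
gripper_force: 0.0
```

```bash
python3 -m creep '[{"rx":0,"ry":0,"rz":-1.166,"x":325,"y":-95,"z":38,"fingers":-1},{"rx":0,"ry":0,"rz":-1.166,"x":325,"y":-95,"z":38,"fingers":-1},{"rx":0,"ry":0,"rz":-1.166,"x":325,"y":-95,"z":38,"fingers":-1},{"rx":0,"ry":0,"rz":-1.166,"x":325,"y":-95,"z":38,"fingers":-1},{"rx":0,"ry":0,"rz":-1.166,"x":325,"y":-95,"z":38,"fingers":-1},{"rx":0,"ry":0,"rz":-1.166,"x":325,"y":-95,"z":38,"fingers":-1},{"rx":0,"ry":0,"rz":-1.166,"x":325,"y":-95,"z":38,"fingers":-1},{"rx":0,"ry":0,"rz":-1.166,"x":325,"y":-95,"z":38,"fingers":-1},{"rx":0,"ry":0,"rz":-1.166,"x":325,"y":-95,"z":38,"fingers":-1},{"rx":0,"ry":0,"rz":-1.166,"x":325,"y":-95,"z":38,"fingers":-1}]' 40
python3 - <<'E'
from h import *
im=eyes.get_image('wrist'); cv2.imwrite('pics/w2.png',im['pixels']); np.save('/tmp/w2',im,allow_pickle=True)
print(im['eye'],im['attitude'])
C=cloud(im); C[im['depth']<.05]=np.nan
hsv=cv2.cvtColor(im['pixels'],cv2.COLOR_BGR2HSV); m=(hsv[...,0]<14)&(hsv[...,1]>110)
n,l,st,ce=cv2.connectedComponentsWithStats(m.astype(np.uint8))
for i in range(1,n):
    if st[i,4]>800:
        P=C[(l==i)&(C[...,2]<.05)]
        if len(P): print(ce[i],st[i],cv2.minAreaRect((P[:,:2]*1000).astype(np.float32)),np.percentile(P[:,2],[5,50,95]))
E
```

```text
clock: 1.65
eef_pos: [0.4541, -0.1558, 0.36]
tcp_rot: [3.141, 0.0, 1.878]
wrist_force: [0.8, 0.4, 0.3]
width: 1.0
gripper_force: 0.0
[ 0.4290073  -0.07621603  0.34075284] [2.84501454e+00 1.61028216e-04 3.06533053e-01]
[279.08141517 193.29411765] [ 268  140   23  109 2346] ((456.7218933105469, -154.3790740966797), (24.61318016052246, 125.1421127319336), 18.03029441833496) [0.02510107 0.02650662 0.02776083]
```

View pics/w2.png

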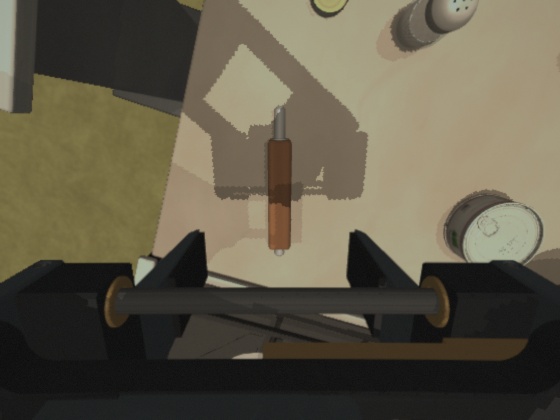

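The view shows the spindle at (279,193) centred between the fingers, with its plunger up at (279,115) towards +y. Now descend and grip.

```bash
python3 -m creep '[{"rx":0,"ry":0,"rz":-0.007,"x":0.6,"y":2.5,"z":60,"fingers":-1},{"rx":0,"ry":0,"rz":-0.007,"x":0.6,"y":2.5,"z":115,"fingers":-1},{"rx":0,"ry":0,"rz":-0.007,"x":0.6,"y":2.5,"z":150,"fingers":-1},{"rx":0,"ry":0,"rz":-0.007,"x":0.6,"y":2.5,"z":166,"fingers":-1},{"rx":0,"ry":0,"rz":-0.007,"x":0.6,"y":2.5,"z":166,"fingers":-1},{"rx":0,"ry":0,"rz":-0.007,"x":0.6,"y":2.5,"z":166,"fingers":0.4},{"rx":0,"ry":0,"rz":-0.007,"x":0.6,"y":2.5,"z":166,"fingers":0.6},{"rx":0,"ry":0,"rz":-0.007,"x":0.6,"y":2.5,"z":166,"fingers":1},{"rx":0,"ry":0,"rz":-0.007,"x":0.6,"y":2.5,"z":166,"fingers":1},{"rx":0,"ry":0,"rz":-0.007,"x":0.6,"y":2.5,"z":166,"fingers":1},{"rx":0,"ry":0,"rz":-0.007,"x":0.6,"y":2.5,"z":166,"fingers":1},{"rx":0,"ry":0,"rz":-0.007,"x":0.6,"y":2.5,"z":166,"fingers":1}]' 45
```

```text
clock: 3.2
eef_pos: [0.4565, -0.1541, 0.1939]
tcp_rot: [3.142, 0.0, 1.886]
wrist_force: [-0.6, 0.6, -0.1]
width: 0.283
gripper_force: 45.0
```

```bash
python3 - <<'E'
from h import *
rel([.388,.200,.40],[np.pi,0,1.730])
E
python3 -m creep '[{"rx":0,"ry":0,"rz":0,"x":0,"y":0,"z":-30,"fingers":1},{"rx":0,"ry":0,"rz":0,"x":0,"y":0,"z":-80,"fingers":1},{"rx":0,"ry":0,"rz":0,"x":0,"y":0,"z":-140,"fingers":1},{"rx":0,"ry":0,"rz":0,"x":0,"y":0,"z":-180,"fingers":1},{"rx":0,"ry":0,"rz":0,"x":0,"y":0,"z":-206,"fingers":1}]'
```

```text
shift mm [ 357.9   44.7 -206.1] rot [0.000e+00 1.000e-04 1.563e-01] rows 6.646737022806151 0.8369807227374085
clock: 3.82
eef_pos: [0.4563, -0.1541, 0.4019]
tcp_rot: [3.14, 0.002, 1.886]
wrist_force: [0.0, 0.1, -2.1]
width: 0.281
gripper_force: 45.0
```

```bash
python3 -m creep '[{"rx":0,"ry":0,"rz":0.05,"x":40,"y":5,"z":0,"fingers":1},{"rx":0,"ry":0,"rz":0.1,"x":95,"y":20,"z":0,"fingers":1},{"rx":0,"ry":0,"rz":0.156,"x":150,"y":30,"z":0,"fingers":1},{"rx":0,"ry":0,"rz":0.156,"x":205,"y":45,"z":0,"fingers":1},{"rx":0,"ry":0,"rz":0.156,"x":260,"y":45,"z":0,"fingers":1},{"rx":0,"ry":0,"rz":0.156,"x":315,"y":45,"z":0,"fingers":1},{"rx":0,"ry":0,"rz":0.156,"x":345,"y":45,"z":0,"fingers":1},{"rx":0,"ry":0,"rz":0.156,"x":358,"y":45,"z":0,"fingers":1},{"rx":0,"ry":0,"rz":0.156,"x":358,"y":45,"z":0,"fingers":1},{"rx":0,"ry":0,"rz":0.156,"x":358,"y":45,"z":0,"fingers":1}]'
python3 - <<'E'
from h import *
im=eyes.get_image('wrist'); cv2.imwrite('pics/w3.png',im['pixels']); np.save('/tmp/w3',im,allow_pickle=True)
s=arm.read_state(); np.save('/tmp/s3',s,allow_pickle=True)
C=cloud(im); C[im['depth']<.05]=np.nan
hsv=cv2.cvtColor(im['pixels'],cv2.COLOR_BGR2HSV); m=(hsv[...,0]<14)&(hsv[...,1]>110)
n,l,st,ce=cv2.connectedComponentsWithStats(m.astype(np.uint8))
for i in range(1,n):
    if st[i,4]>800:
        P=C[(l==i)]; Q=P[(P[:,2]<.02)]
        print(ce[i],st[i],np.nanpercentile(P[:,2],[5,50,95]))
        if len(Q)>50: print(cv2.minAreaRect((Q[:,:2]*1000).astype(np.float32)))
E
```

```text
clock: 5.08
eef_pos: [0.3885, 0.1993, 0.3998]
tcp_rot: [-3.141, 0.001, 1.729]
wrist_force: [-1.1, -0.0, -1.4]
width: 0.279
gripper_force: 45.0
[365.72637795 149.26334208] [  319    64   108   181 13716] [0.01139837 0.01285232 0.0598968 ]
((490.99169921875, 257.29803466796875), (108.9435806274414, 187.83982849121094), 9.157051086425781)
[276.48393466 224.00376952] [ 253  162   48  125 5571] [0.2306364  0.23235348 0.23345363]
[276.39253996 327.61545293] [ 257  314   40   29 1126] [0.23121367 0.23242564 0.23336504]
```

View pics/w3.png

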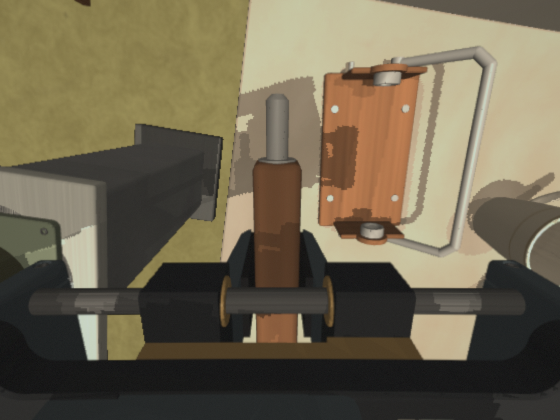

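The wrist view shows the held spindle with its plunger tip at (277,98), the left cup at (387,75), the right cup at (372,232) and the tear bar at about (470,150). Checking the cups and the held spindle in the holder and tool frames.

```bash
python3 - <<'E'
from h import *
im=np.load('/tmp/w3.npy',allow_pickle=True).item(); s=np.load('/tmp/s3.npy',allow_pickle=True).item()
C=cloud(im); C[im['depth']<.05]=np.nan
a=.1599; Rh=R.from_euler('z',a).as_matrix(); H=(C-np.array([.491,.2573,0]))@Rh*1000
T=R.from_euler('xyz',s['tcp_rot']).inv().apply((C-s['eef_pos']).reshape(-1,3)).reshape(C.shape)*1000
for lo,hi in((-100,-70),(70,100)):
    for z0,z1 in((62,70),(70,80)):
        P=H[(H[...,1]>lo)&(H[...,1]<hi)&(H[...,2]>z0)&(H[...,2]<z1)&(abs(H[...,0])<30)]
        print('end',lo,z0,len(P),np.percentile(P,[2,50,98],axis=0).round(1).tolist())
P=H[(H[...,2]>70)&(H[...,2]<110)&(H[...,0]>55)&(H[...,0]<110)&(abs(H[...,1])<60)]
print('crossbar',len(P),np.percentile(P,[2,50,98],axis=0).round(1).tolist())
M=np.zeros(C.shape[:2],bool); M[85:270,235:325]=1
P=T[M&(T[...,2]<185)&(T[...,2]>160)]
for x0,x1 in((20,60),(66,100)):
    Q=P[(P[:,0]>x0)&(P[:,0]<x1)]; print('spindle tool',len(Q),np.percentile(Q,[1,50,99],axis=0).round(1).tolist())
for v in np.arange(90,250,5):
    pass
Q=P[P[:,0]<66]
for x in(20,30,40,50,60):
    q=P[abs(P[:,0]-x)<2]; print(x,q[:,1].min().round(1),q[:,1].max().round(1),np.percentile(q[:,2],5).round(1))
E
```

```text
end -100 62 125 [[-16.8, -91.6, 62.3], [-9.7, -84.8, 67.0], [16.0, -76.0, 69.8]]
end -100 70 297 [[-13.5, -92.4, 70.3], [-0.8, -86.9, 73.4], [12.5, -76.3, 78.7]]
end 70 62 155 [[-16.9, 76.1, 62.6], [-10.0, 83.7, 67.2], [21.4, 92.1, 69.9]]
end 70 70 445 [[-13.6, 76.1, 70.2], [-1.1, 86.7, 73.3], [12.8, 92.0, 79.2]]
crossbar 1544 [[74.3, -57.2, 90.2], [77.3, 5.3, 95.6], [83.2, 57.8, 97.7]]
spindle tool 3424 [[20.5, -12.5, 165.9], [41.1, 0.2, 167.4], [59.5, 12.7, 170.7]]
spindle tool 1331 [[66.3, -5.7, 173.1], [81.5, 0.2, 175.3], [95.7, 6.0, 180.4]]
20 -22.0 22.7 162.8
30 -12.5 13.1 166.4
40 -12.8 12.8 166.4
50 -12.7 13.1 166.2
60 -12.3 12.8 166.5
```

```bash
cat > plan.py <<'E'
from h import *
A=.1599; O=np.array([.491,.2573,0]); Rh=R.from_euler('z',A)
OFF=np.array([0,.2,180.5])
def tcp(hx,tip_y,tip_z,th,p):
    Rt=R.from_euler('z',np.pi/2+A)*R.from_euler('x',np.pi)*R.from_rotvec([0,-th,0])
    tip=O+Rh.apply(np.array([hx,tip_y,tip_z])/1000)
    return tip-Rt.apply((OFF+[98-p,0,0])/1000), Rt.as_euler('xyz')
def steps(L):
    s=arm.read_state()
    for l in L: print(l,end=' '); rel(*tcp(*l),s)
E
python3 - <<'E'
from plan import *
steps([(-.3,66,120,.2,0),(-.3,66,60.5,.2,0),(-.3,84,59.5,.2,0),(-.3,84,59.5,.2,18),(-.3,84,59.5,.1,18),(-.3,84,59.5,0,18),(-.3,72.5,59.5,0,6.5)])
E
```

```text
(-0.3, 66, 120, 0.2, 0) shift mm [ 47.  109.8  83.4] rot [-0.0004 -0.1994 -0.0018] rows 2.3310345974832214 1.0677234097673762
(-0.3, 66, 60.5, 0.2, 0) shift mm [ 47.1 109.8 142.9] rot [-0.0004 -0.1994 -0.0018] rows 2.9802542174176057 1.0677234097673762
(-0.3, 84, 59.5, 0.2, 0) shift mm [ 65.1 109.8 143.9] rot [-0.0004 -0.1994 -0.0018] rows 3.0772282672771536 1.0677234097673762
(-0.3, 84, 59.5, 0.2, 18) shift mm [ 82.7 109.8 147.4] rot [-0.0004 -0.1994 -0.0018] rows 3.225033995304423 1.0677234097673762
(-0.3, 84, 59.5, 0.1, 18) shift mm [ 63.7 109.8 152.7] rot [-0.0003 -0.0994 -0.0018] rows 3.176622199671663 0.53229272499053
(-0.3, 84, 59.5, 0, 18) shift mm [ 45.3 109.8 159.8] rot [-0.0002  0.0006 -0.0018] rows 3.1854280632023806 0.010183118446494045
(-0.3, 72.5, 59.5, 0, 6.5) shift mm [ 22.3 109.9 159.8] rot [-0.0002  0.0006 -0.0018] rows 3.122973558967351 0.010183118446494045
```

```bash
python3 -m creep '[{"rx":0,"ry":-0.1,"rz":-0.002,"x":20,"y":40,"z":10,"fingers":1},{"rx":0,"ry":-0.2,"rz":-0.002,"x":47,"y":90,"z":40,"fingers":1},{"rx":0,"ry":-0.2,"rz":-0.002,"x":47,"y":110,"z":83,"fingers":1},{"rx":0,"ry":-0.2,"rz":-0.002,"x":47,"y":110,"z":83,"fingers":1},{"rx":0,"ry":-0.2,"rz":-0.002,"x":47,"y":110,"z":110,"fingers":1},{"rx":0,"ry":-0.2,"rz":-0.002,"x":47,"y":110,"z":130,"fingers":1},{"rx":0,"ry":-0.2,"rz":-0.002,"x":47,"y":110,"z":143,"fingers":1},{"rx":0,"ry":-0.2,"rz":-0.002,"x":47,"y":110,"z":143,"fingers":1},{"rx":0,"ry":-0.2,"rz":-0.002,"x":47,"y":110,"z":143,"fingers":1},{"rx":0,"ry":-0.2,"rz":-0.002,"x":47,"y":110,"z":143,"fingers":1}]'
python3 - <<'E'
from plan import *
im=eyes.get_image('wrist'); cv2.imwrite('pics/w4.png',im['pixels'])
steps([(-.3,66,60.5,.2,0),(-.3,84,59.5,.2,0),(-.3,84,59.5,.2,18),(-.3,84,59.5,.1,18),(-.3,84,59.5,0,18),(-.3,84,59.5,0,6.5)])
E
```

```text
clock: 6.38
eef_pos: [0.4895, 0.2641, 0.2578]
tcp_rot: [3.14, 0.2, 1.732]
wrist_force: [0.0, -1.2, -1.8]
width: 0.284
gripper_force: 45.0
(-0.3, 66, 60.5, 0.2, 0) shift mm [-1. -0.  1.] rot [ 0.0013 -0.0004  0.0014] rows 0.022113575037620247 0.01020117778816946
(-0.3, 84, 59.5, 0.2, 0) shift mm [16.8 -0.  -1.6] rot [ 0.0013 -0.0004  0.0014] rows 0.27084584617409563 0.01020117778816946
(-0.3, 84, 59.5, 0.2, 18) shift mm [34.8  0.  -1.6] rot [ 0.0013 -0.0004  0.0014] rows 0.5581935554631652 0.01020117778816946
(-0.3, 84, 59.5, 0.1, 18) shift mm [17.2 -0.   7.3] rot [0.0012 0.0996 0.0014] rows 0.29910022439842976 0.5335804148260979
(-0.3, 84, 59.5, 0, 18) shift mm [ 0.6 -0.1 17.9] rot [0.0011 0.1996 0.0015] rows 0.28588027943834377 1.0690079175574825
(-0.3, 84, 59.5, 0, 6.5) shift mm [-10.7  -0.1  20.1] rot [0.0011 0.1996 0.0015] rows 0.36483559706142077 1.0690079175574825
```

View pics/w4.png

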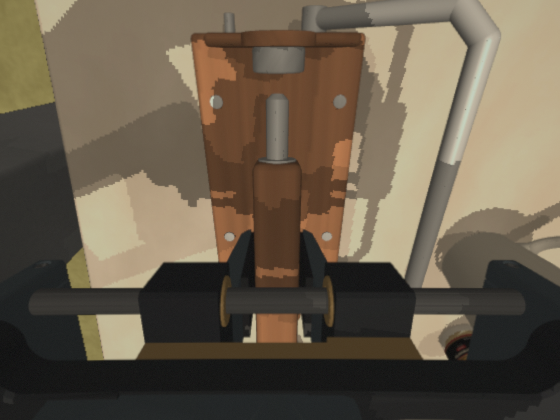

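The plunger tip (277,98) lines up with the left cup (278,60). Insert and press.

```bash
python3 -m creep '[{"rx":0,"ry":0,"rz":0,"x":8,"y":0,"z":-1,"fingers":1},{"rx":0,"ry":0,"rz":0,"x":14,"y":0,"z":-1.6,"fingers":1},{"rx":0,"ry":0,"rz":0,"x":19,"y":0,"z":-1.6,"fingers":1},{"rx":0,"ry":0,"rz":0,"x":23,"y":0,"z":-1.6,"fingers":1},{"rx":0,"ry":0,"rz":0,"x":23,"y":0,"z":-1.6,"fingers":1},{"rx":0,"ry":0,"rz":0,"x":23,"y":0,"z":-1.6,"fingers":1}]' 55
```

```text
clock: 7.18
eef_pos: [0.4857, 0.2863, 0.254]
tcp_rot: [-3.141, 0.201, 1.732]
wrist_force: [0.7, -3.0, -0.3]
width: 0.28
gripper_force: 55.0
```

```bash
python3 -m creep '[{"rx":0,"ry":0,"rz":0,"x":4,"y":0,"z":0,"fingers":1},{"rx":0,"ry":0,"rz":0,"x":8,"y":0,"z":0,"fingers":1},{"rx":0,"ry":0,"rz":0,"x":12,"y":0,"z":0,"fingers":1},{"rx":0,"ry":0,"rz":0,"x":12,"y":0,"z":0,"fingers":1},{"rx":0,"ry":0,"rz":0,"x":12,"y":0,"z":0,"fingers":1}]' 55
python3 - <<'E'
from plan import *
im=eyes.get_image('wrist'); cv2.imwrite('pics/w5.png',im['pixels']); s=arm.read_state()
C=cloud(im); C[im['depth']<.05]=np.nan
T=R.from_euler('xyz',s['tcp_rot']).inv().apply((C-s['eef_pos']).reshape(-1,3)).reshape(C.shape)*1000
for v in range(80,175,5): print(v,T[v,277].round(1), ((C[v,277]-O)@Rh.as_matrix()*1000).round(1))
steps([(-.3,84,59.5,.2,18),(-.3,84,59.5,.1,18),(-.3,84,59.5,0,18),(-.3,84,59.5,0,6.5)])
E
```

```text
clock: 7.8
eef_pos: [0.4839, 0.2976, 0.2517]
tcp_rot: [-3.141, 0.203, 1.733]
wrist_force: [2.6, -6.9, 2.2]
width: 0.28
gripper_force: 55.0
80 [109.    0.4 232.2] [ -0.5 100.9   2.3]
85 [106.1   0.4 234.1] [-0.4 97.6  1.1]
90 [103.    0.4 234.7] [-0.4 94.5  1.1]
95 [ 99.    0.4 224.6] [-0.4 92.6 11.7]
100 [ 94.7   0.3 204.3] [-0.5 92.5 32.5]
105 [ 91.    0.3 186.1] [-0.5 92.6 51.1]
110 [ 88.1   0.3 172.1] [-0.5 92.5 65.4]
115 [ 85.5   0.3 159.8] [-0.5 92.5 77.9]
120 [ 83.3   0.3 159.9] [-0.5 90.3 78.3]
125 [ 81.1   0.3 158.7] [-0.5 88.4 79.9]
130 [ 78.7   0.3 165.1] [-0.5 84.7 74.2]
135 [ 76.3   0.3 166.3] [-0.4 82.1 73.4]
140 [ 73.9   0.3 166.6] [-0.4 79.7 73.7]
145 [ 71.4   0.3 166.8] [-0.4 77.3 74. ]
150 [ 68.4   0.3 173.3] [-0.4 72.9 68.2]
155 [ 65.6   0.3 174.7] [-0.4 70.  67.4]
160 [ 63.2   0.3 172.9] [-0.4 68.  69.6]
165 [ 61.    0.3 169.8] [-0.4 66.5 73.1]
170 [ 59.    0.3 166.7] [-0.4 65.1 76.5]
(-0.3, 84, 59.5, 0.2, 18) shift mm [ 0.5  0.1 -0.7] rot [-0.0001  0.0026  0.0021] rows 0.013638304980042962 0.01798575666165761
(-0.3, 84, 59.5, 0.1, 18) shift mm [-17.1   0.    8.2] rot [-0.0002  0.1026  0.0021] rows 0.30406590254647387 0.5496077443293221
(-0.3, 84, 59.5, 0, 18) shift mm [-33.7   0.   18.9] rot [-0.0003  0.2026  0.0021] rows 0.6186699807378382 1.085025200907991
(-0.3, 84, 59.5, 0, 6.5) shift mm [-45.   -0.   21.2] rot [-0.0003  0.2026  0.0021] rows 0.7960021227071555 1.085025200907991
```

View pics/w5.png

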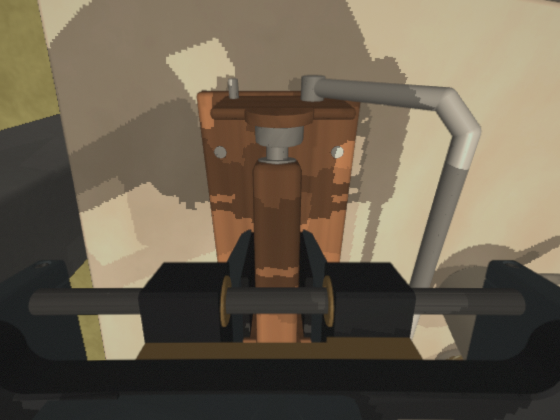

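The plunger is in the left cup at (278,145), with the bar's end about 8 mm from the mouth and no slip. Now level it.

```bash
python3 -m creep '[{"rx":0,"ry":0.052,"rz":0.001,"x":-8.5,"y":0,"z":3.7,"fingers":1},{"rx":0,"ry":0.103,"rz":0.001,"x":-17,"y":0,"z":8.2,"fingers":1},{"rx":0,"ry":0.153,"rz":0.002,"x":-25.5,"y":0,"z":13.3,"fingers":1},{"rx":0,"ry":0.203,"rz":0.002,"x":-33.7,"y":0,"z":18.9,"fingers":1},{"rx":0,"ry":0.203,"rz":0.002,"x":-33.7,"y":0,"z":18.9,"fingers":1},{"rx":0,"ry":0.203,"rz":0.002,"x":-33.7,"y":0,"z":18.9,"fingers":1}]' 55
python3 - <<'E'
from plan import *
steps([(-.3,84,59.5,0,18),(-.3,84,59.5,0,6.5)])
for n in('wrist','scene'):
    im=eyes.get_image(n); s=arm.read_state(); C=cloud(im); C[im['depth']<.05]=np.nan
    if n=='scene': cv2.imwrite('pics/s6.png',cv2.resize(im['pixels'][190:300,150:290],None,fx=4,fy=4,interpolation=cv2.INTER_CUBIC))
    H=(C-O)@Rh.as_matrix()*1000
    P=H[(abs(H[...,0])<10)&(H[...,1]>-58)&(H[...,1]<60)&(H[...,2]>66)&(H[...,2]<85)]
    print(n,len(P)); 
    for y in(-50,20,30,40,50):
        q=P[abs(P[:,1]-y)<5]; print(y,len(q),np.median(q,0) if len(q) else '')
E
```

```text
clock: 8.6
eef_pos: [0.4898, 0.2608, 0.2394]
tcp_rot: [-3.141, -0.0, 1.731]
wrist_force: [1.6, -8.2, -1.1]
width: 0.284
gripper_force: 55.0
(-0.3, 84, 59.5, 0, 18) shift mm [ 0.3  0.1 -0.6] rot [-0.0008 -0.0004 -0.    ] rows 0.011467416681622117 0.004576983454244738
(-0.3, 84, 59.5, 0, 6.5) shift mm [-11.2   0.1  -0.6] rot [-0.0008 -0.0004 -0.    ] rows 0.17892108324830064 0.004576983454244738
wrist 4990
-50 0 
20 597 [-0.42321325 20.13416976 72.14965973]
30 610 [ 0.1199396  30.07019635 72.10637112]
40 670 [ 0.11596969 40.00865993 72.15081459]
50 699 [-0.41488937 49.97774321 72.1343658 ]
scene 0
-50 0 
20 0 
30 0 
40 0 
50 0
```

Level at z ≈ 59 mm with no jamming. Slide the pin into the right cup.

```bash
python3 -m creep '[{"rx":0,"ry":0,"rz":0,"x":-4,"y":0,"z":-0.6,"fingers":1},{"rx":0,"ry":0,"rz":0,"x":-8,"y":0,"z":-0.6,"fingers":1},{"rx":0,"ry":0,"rz":0,"x":-11.5,"y":0,"z":-0.6,"fingers":1},{"rx":0,"ry":0,"rz":0,"x":-11.5,"y":0,"z":-0.6,"fingers":1},{"rx":0,"ry":0,"rz":0,"x":-11.5,"y":0,"z":-0.6,"fingers":1}]' 55
python3 - <<'E'
from plan import *
steps([(-.3,84,59.5,0,6)])
E
```

```text
clock: 9.32
eef_pos: [0.4914, 0.2505, 0.2399]
tcp_rot: [-3.141, -0.002, 1.731]
wrist_force: [0.9, -5.0, -4.0]
width: 0.279
gripper_force: 55.0
(-0.3, 84, 59.5, 0, 6) shift mm [-1.3  0.2 -0.1] rot [-0.0007 -0.0024 -0.0001] rows 0.020392625537071062 0.013514349446342912
```

```bash
python3 -m creep '[{"rx":0,"ry":0,"rz":0,"x":-1,"y":0,"z":0,"fingers":1},{"rx":0,"ry":0,"rz":0,"x":-1,"y":0,"z":0,"fingers":0.2},{"rx":0,"ry":0,"rz":0,"x":-1,"y":0,"z":0,"fingers":0},{"rx":0,"ry":0,"rz":0,"x":-1,"y":0,"z":0,"fingers":0},{"rx":0,"ry":0,"rz":0,"x":-1,"y":0,"z":0,"fingers":0},{"rx":0,"ry":0,"rz":0,"x":-1,"y":0,"z":-20,"fingers":0},{"rx":0,"ry":0,"rz":0,"x":-1,"y":0,"z":-60,"fingers":0},{"rx":0,"ry":0,"rz":0,"x":-1,"y":0,"z":-110,"fingers":0},{"rx":0,"ry":0,"rz":0,"x":-1,"y":0,"z":-130,"fingers":0},{"rx":0,"ry":0,"rz":0,"x":-1,"y":0,"z":-130,"fingers":0}]' 20
python3 - <<'E'
from plan import *
im=eyes.get_image('wrist'); cv2.imwrite('pics/w7.png',im['pixels']); C=cloud(im); C[im['depth']<.05]=np.nan
H=(C-O)@Rh.as_matrix()*1000
P=H[(abs(H[...,0])<16)&(abs(H[...,1])<75)&(H[...,2]>45)&(H[...,2]<85)]
for y in range(-75,80,8):
    q=P[abs(P[:,1]-y)<3]
    if len(q): print(y,len(q),np.median(q[q[:,2]>q[:,2].max()-3],0).round(1))
P=H[(H[...,2]>70)&(H[...,2]<110)&(H[...,0]>55)&(H[...,0]<110)&(abs(H[...,1])<60)]
print('crossbar',len(P),np.median(P,0))
E
```

```text
clock: 10.58
eef_pos: [0.4919, 0.2493, 0.372]
tcp_rot: [3.138, -0.004, 1.73]
wrist_force: [0.7, 0.3, -0.2]
width: 0.497
gripper_force: 0.0
-75 6 [ -1.5 -74.6  65.1]
-67 113 [ -0.9 -66.8  72.3]
-59 131 [ -0.9 -59.1  72.5]
-51 130 [ -0.8 -50.9  72.6]
-43 129 [ -0.8 -43.   72.6]
-35 143 [ -0.8 -35.   72.5]
-27 140 [ -0.8 -26.8  72.7]
-19 137 [ -0.8 -18.9  72.8]
-11 140 [ -0.7 -11.2  72.8]
-3 141 [-1.7 -3.  72.9]
5 148 [-0.7  4.9 72.7]
13 155 [-0.7 12.7 72.7]
21 159 [-0.7 21.4 72.5]
29 163 [-0.6 29.3 72.8]
37 174 [-0.6 37.1 72.7]
45 166 [-0.6 44.8 72.8]
53 179 [-0.6 52.2 72.4]
61 84 [-0.5 61.  65.3]
69 78 [-1.5 69.4 65.4]
77 12 [-0.5 74.8 65.2]
crossbar 1364 [78.21168269  7.39936531 95.86301158]
```

View pics/w7.png

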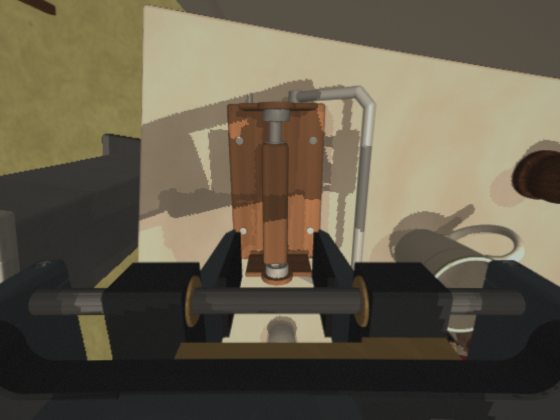

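The spindle is seated level, with its bar from −72 to +56 mm and its origin at −8 as expected. Next I check clearance behind the tear bar and plan the arc.

```bash
python3 - <<'E'
from plan import *
im=np.load('/tmp/scene.npy',allow_pickle=True).item()
C=cloud(im); C[im['depth']<.3]=np.nan; C[...,2]+=.003
H=(C-O)@Rh.as_matrix()*1000
for x in range(60,220,20):
    q=H[(abs(H[...,0]-x)<10)&(abs(H[...,1])<110)&(H[...,2]>20)&(H[...,2]<250)]
    if len(q): print(x,np.percentile(q,[0,100],axis=0).round().tolist())
s=arm.read_state()
def bar(a,dz=0,dx=0):
    p=O+Rh.apply(np.array([20-85*np.cos(a)+dx,0,30+85*np.sin(a)+178.8+dz])/1000)
    print(round(a,2),end=' '); rel(p,[np.pi,0,np.pi/2+A],s)
bar(2.33,40);bar(2.33)
for a in np.arange(2.33,-.1,-.12): bar(a)
bar(0)
E
```

```text
60 [[50.0, -103.0, 65.0], [70.0, 105.0, 93.0]]
80 [[70.0, -100.0, 85.0], [84.0, 103.0, 100.0]]
140 [[144.0, -107.0, 34.0], [150.0, -67.0, 108.0]]
160 [[150.0, -110.0, 20.0], [170.0, -49.0, 106.0]]
180 [[170.0, -56.0, 27.0], [189.0, -45.0, 110.0]]
200 [[191.0, -110.0, 21.0], [210.0, -45.0, 109.0]]
2.33 shift mm [ 8.  79.2 59.9] rot [ 0.0006 -0.0032 -0.0004] rows 1.5944133146161161 0.017477897968346964
2.33 shift mm [ 7.9 79.2 99.9] rot [ 0.0006 -0.0032 -0.0004] rows 2.0438966194819868 0.017477897968346964
2.33 shift mm [ 7.9 79.2 99.9] rot [ 0.0006 -0.0032 -0.0004] rows 2.0438966194819868 0.017477897968346964
2.21 shift mm [ 7.9 71.4 93.4] rot [ 0.0006 -0.0032 -0.0004] rows 1.8847019960597733 0.017477897968346964
2.09 shift mm [ 7.9 62.9 87.8] rot [ 0.0006 -0.0032 -0.0004] rows 1.732073406001213 0.017477897968346964
1.97 shift mm [ 7.9 53.7 83.3] rot [ 0.0006 -0.0032 -0.0004] rows 1.5904034086273977 0.017477897968346964
1.85 shift mm [ 7.9 44.1 79.9] rot [ 0.0006 -0.0032 -0.0004] rows 1.465191336135473 0.017477897968346964
1.73 shift mm [ 7.9 34.2 77.6] rot [ 0.0006 -0.0032 -0.0004] r
[... 1067 characters left out ...]
0.0004] rows 2.079007294273461 0.017477897968346964
0.41 shift mm [  7.7 -57.3 127.6] rot [ 0.0006 -0.0032 -0.0004] rows 2.2416036890900233 0.017477897968346964
0.29 shift mm [  7.7 -60.8 137.2] rot [ 0.0006 -0.0032 -0.0004] rows 2.4040611639586706 0.017477897968346964
0.17 shift mm [  7.7 -63.1 147.1] rot [ 0.0006 -0.0032 -0.0004] rows 2.564290408164789 0.017477897968346964
0.05 shift mm [  7.6 -64.2 157.2] rot [ 0.0006 -0.0032 -0.0004] rows 2.720581374898659 0.017477897968346964
-0.07 shift mm [  7.6 -64.2 167.4] rot [ 0.0006 -0.0032 -0.0004] rows 2.8715089111911456 0.017477897968346964
0 shift mm [  7.6 -64.4 161.5] rot [ 0.0006 -0.0032 -0.0004] rows 2.784193285326031 0.017477897968346964
```

```bash
python3 -m creep '[{"rx":0,"ry":0,"rz":0,"x":8,"y":40,"z":10,"fingers":0},{"rx":0,"ry":0,"rz":0,"x":8,"y":79,"z":30,"fingers":0},{"rx":0,"ry":0,"rz":0,"x":8,"y":79,"z":60,"fingers":0},{"rx":0,"ry":0,"rz":0,"x":8,"y":79,"z":85,"fingers":0},{"rx":0,"ry":0,"rz":0,"x":8,"y":79,"z":100,"fingers":0},{"rx":0,"ry":0,"rz":0,"x":8,"y":79,"z":100,"fingers":0.4},{"rx":0,"ry":0,"rz":0,"x":8,"y":79,"z":100,"fingers":0.6},{"rx":0,"ry":0,"rz":0,"x":8,"y":79,"z":100,"fingers":1},{"rx":0,"ry":0,"rz":0,"x":8,"y":79,"z":100,"fingers":1},{"rx":0,"ry":0,"rz":0,"x":8,"y":79,"z":100,"fingers":1},{"rx":0,"ry":0,"rz":0,"x":8,"y":79,"z":100,"fingers":1}]' 12
```

```text
clock: 12.0
eef_pos: [0.5691, 0.2701, 0.2713]
tcp_rot: [3.138, -0.004, 1.73]
wrist_force: [2.7, -0.3, 4.5]
width: 0.108
gripper_force: 12.0
```

The wire is gripped (9.8 mm). Swing it over.

```bash
python3 -m creep '[{"rx":0,"ry":0,"rz":0,"x":0,"y":-8,"z":-6.5,"fingers":1},{"rx":0,"ry":0,"rz":0,"x":0,"y":-16,"z":-12,"fingers":1},{"rx":0,"ry":0,"rz":0,"x":0,"y":-25.5,"z":-16.5,"fingers":1},{"rx":0,"ry":0,"rz":0,"x":0,"y":-35,"z":-20,"fingers":1},{"rx":0,"ry":0,"rz":0,"x":0,"y":-45,"z":-22,"fingers":1},{"rx":0,"ry":0,"rz":0,"x":0,"y":-55,"z":-23,"fingers":1},{"rx":0,"ry":0,"rz":0,"x":0,"y":-65.5,"z":-23,"fingers":1},{"rx":0,"ry":0,"rz":0,"x":0,"y":-75.5,"z":-21.5,"fingers":1},{"rx":0,"ry":0,"rz":0,"x":0,"y":-85,"z":-19,"fingers":1},{"rx":0,"ry":0,"rz":0,"x":0,"y":-95,"z":-15,"fingers":1},{"rx":0,"ry":0,"rz":0,"x":0,"y":-103.5,"z":-10.5,"fingers":1},{"rx":0,"ry":0,"rz":0,"x":0,"y":-103.5,"z":-10.5,"fingers":1}]'
```

```text
clock: 13.5
eef_pos: [0.4652, 0.2533, 0.2798]
tcp_rot: [-3.139, -0.002, 1.73]
wrist_force: [-0.5, 1.2, -1.2]
width: 0.105
gripper_force: 12.0
```

```bash
python3 -m creep '[{"rx":0,"ry":0,"rz":0,"x":0,"y":-8.5,"z":6,"fingers":1},{"rx":0,"ry":0,"rz":0,"x":0,"y":-16,"z":13,"fingers":1},{"rx":0,"ry":0,"rz":0,"x":0,"y":-22.5,"z":20.5,"fingers":1},{"rx":0,"ry":0,"rz":0,"x":0,"y":-28,"z":29,"fingers":1},{"rx":0,"ry":0,"rz":0,"x":0,"y":-33,"z":38,"fingers":1},{"rx":0,"ry":0,"rz":0,"x":0,"y":-36.5,"z":48,"fingers":1},{"rx":0,"ry":0,"rz":0,"x":0,"y":-38.5,"z":57.5,"fingers":1},{"rx":0,"ry":0,"rz":0,"x":0,"y":-39.5,"z":67.5,"fingers":1},{"rx":0,"ry":0,"rz":0,"x":0,"y":-40,"z":73,"fingers":1},{"rx":0,"ry":0,"rz":0,"x":0,"y":-40,"z":74,"fingers":1},{"rx":0,"ry":0,"rz":0,"x":0,"y":-40,"z":74,"fingers":1},{"rx":0,"ry":0,"rz":0,"x":0,"y":-40,"z":74,"fingers":1}]'
```

```text
clock: 15.0
eef_pos: [0.4271, 0.2476, 0.208]
tcp_rot: [3.14, -0.004, 1.73]
wrist_force: [0.1, -0.8, 12.8]
width: 0.106
gripper_force: 12.0
```

```bash
python3 -m creep '[{"rx":0,"ry":0,"rz":0,"x":0,"y":0,"z":0,"fingers":0.4},{"rx":0,"ry":0,"rz":0,"x":0,"y":0,"z":0,"fingers":0.4},{"rx":0,"ry":0,"rz":0,"x":0,"y":0,"z":0,"fingers":0.4},{"rx":0,"ry":0,"rz":0,"x":0,"y":0,"z":-20,"fingers":0.4},{"rx":0,"ry":0,"rz":0,"x":0,"y":0,"z":-60,"fingers":0.4},{"rx":0,"ry":0,"rz":0,"x":0,"y":0,"z":-120,"fingers":0.4},{"rx":0,"ry":0,"rz":0,"x":0,"y":-30,"z":-170,"fingers":0.4},{"rx":0,"ry":0,"rz":0,"x":0,"y":-30,"z":-180,"fingers":0.4},{"rx":0,"ry":0,"rz":0,"x":0,"y":-30,"z":-180,"fingers":0.4}]'
python3 - <<'E'
from plan import *
im=eyes.get_image('wrist'); cv2.imwrite('pics/w9.png',im['pixels']); C=cloud(im); C[im['depth']<.05]=np.nan
H=(C-O)@Rh.as_matrix()*1000
P=H[(H[...,2]>16)&(H[...,2]<60)&(H[...,0]<-50)&(H[...,0]>-85)&(abs(H[...,1])<60)]
print('crossbar',len(P),np.percentile(P,[5,50,95],axis=0).round(1).tolist())
P=H[(abs(H[...,0])<10)&(abs(H[...,1])<75)&(H[...,2]>45)&(H[...,2]<85)]
for y in(-66,-58,0,30,50,54,58,66):
    q=P[abs(P[:,1]-y)<2]
    if len(q): print(y,len(q),np.median(q,0).round(1))
E
```

```text
clock: 16.12
eef_pos: [0.3972, 0.242, 0.3866]
tcp_rot: [3.141, -0.003, 1.73]
wrist_force: [-0.1, -0.2, -0.2]
width: 0.303
gripper_force: 0.0
crossbar 754 [[-69.0, -41.0, 32.2], [-65.0, 9.4, 34.8], [-60.2, 55.3, 36.4]]
-66 54 [ -0.2 -65.9  72.5]
-58 63 [  0.1 -58.2  72.6]
0 72 [-0.4  0.1 72.7]
30 73 [-1.  30.1 72.9]
50 80 [-0.1 50.  72.9]
54 88 [-0.6 54.3 71.6]
58 63 [-2.4 57.5 65.1]
66 48 [-2.7 66.  64.7]
```

View pics/w9.png

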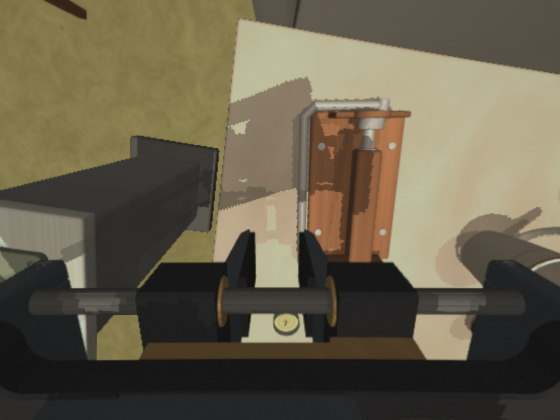

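The tear bar is down at the front ((304,170), measured at x −65 mm with its top at about 35 mm), and the spindle at (367,200) is still seated.

```bash
python3 -c "
from station import job
print(job.hand_in())"
```

```text
the job is handed in; nothing more can be done
None
```

The spindle is seated level in both cups and released, the tear bar is down on its front stop, and the job was handed in at about 16 s of the 59 s; the hand-in returned no verdict.

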